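# Set the optical cell in the light path of the test rail

## Robot

A 7-joint arm with a two-finger parallel gripper is mounted at the origin on the work surface. World frame = base frame: x ahead of the robot, y to its left, z up, the work surface at z = 0. Lengths are in m, angles in rad, forces in N, time in s.
With the tool pointing down it reaches from about 0.4 to 0.85 m from the base axis. Payload 4.4 kg.
Tool frame: the origin (TCP) lies between the finger pads; the fingertips stand 22 mm ahead of it and the grasp point (between the pads) lies 3 mm ahead of it; z points along the fingers, y is the line along which they close (so a half turn about z gives the same grasp; the last joint's range is limited). The gripper opens to 94 mm and grips with 3 to 60 N. Pads are 16 mm wide; open, the fingers measure 119 mm over their backs; the gripper's body (75 mm by 177 mm) begins 78 mm behind the grasp point.
Start: joints at [-0.066, 0.628, 0.038, 1.517, -0.027, 0.996, -0.02], TCP at [0.65, 0, 0.202] pointing down, gripper open.
Joint ranges: [-3.06, 3.06], [-0.37, 2.12], [-1.25, 1.32], [0.18, 2.47], [-1.1, 4.24], [0.23, 1.98], [-2.94, 2.94]. Speed limits (rad/s): [2.57, 2.57, 3.14, 3.14, 3.14, 3.14, 3.14].

## Interface

Orientations are given as a unit quaternion [w, x, y, z].
In Python, from plant import env gives the robot as it stands. The module is installed in compiled form; this text tells all that it offers.
- The arm moves only by the tool servo_tool, never from a script. Its argument "plan" is a list of rows, each a list of 7 numbers: the turn, a rotation vector about the tool's x, y, z in units of 8 degrees (1.0 is 8 degrees), then the shift along the tool's x, y, z in units of 50 mm (1.0 is 50 mm), then the opening, from 0 (shut) to 1 (fully open). In form: [[rx, ry, rz, dx, dy, dz, grip], ...]. A call has 1 to 20 rows; each row is the pose to reach, as a shift and turn from the pose commanded when the call began, along the tool's axes at that moment; what a row does not reach only later rows make up. A row lasts 1/10 s, in which the tool goes at most 50 mm and 8.59 degrees, less where a joint would pass 70% of its speed; a pose out of reach is approached as far as the arm can. A call with a gripper value outside its range is refused whole. The fingers move at their own pace and stop on an object; "force" is the grip in N (left out, the last holds). Time passes only in rows, so rows that repeat a pose let the fingers close. It gives the time, the measured TCP pose, the force, the opening and the grip force at its end, in the units of the state.
- env.observe(): the state, without advancing time (a new reading comes with each control period).
- env.camera(name): name is "scene" or "side" or "wrist"; returns (picture, depth): 400x640x3 uint8, red, green, blue; 400x640 float32, m along the optical axis (not along the pixel's ray), 0 where there is no reading.
- env.calibration(name): a dict with "fx", "fy", "cx", "cy" (pixels), "eye" and "rotation" of the camera in the world. Camera axes: x right, y up, looking along -z (the intrinsics and any distortion apply to the point x, -y, -z); pixel columns grow to the right and rows downward; lengths in m; the calibration is good to about 2 mm. The wrist camera is an equidistant fisheye: a pixel r from the principal point sees the ray r / f radians off the axis. A picture is of the moment at which its call begins: read the wrist's pose just before it. calibration takes no time and is no camera call; for the wrist camera it gives the pose at the moment of the call.
- env.sign_off(): hands the job in; it is judged then, once.
Trained networks look in the newest picture that a camera, given by its name, has taken for a name from the list of things; names that differ only in an ending like _2 or _b are one class to them, and where a whole thing is asked for, a point or a joint stands for the part that bears it (a point fixed in the world has none). Each returns a list of dicts, best first, with "conf" (0 to 1); they miss things now and then, are a little off and sometimes report something else, mostly with a low value. They report only what shows in the picture. A call takes as long as a camera call.
- env.silhouettes(name, camera): "mask" (400x640 bool, what is visible of it) and "location" ([column, row] in pixels, amid what is visible of it).
The state is a dict: "clock": time; "qpos": joint angles; "dq": joint speeds; "effort": joint torques, N m; "tool_pos": TCP position; "ee_rot": TCP orientation; "wrist_force": force on the tool from outside, world axes, zero at the start; "moment": the same for the moment, N m; "finger_gap": opening from 0.0 (shut) to 1.0 (fully open); "finger_force": force on a finger pad.
Only numpy, scipy, OpenCV 4.12 (cv2) and the standard library are available. Lean on these libraries where they do the work, as an engineer would, in place of code of your own. Each camera call takes 0.05 s, during which the arm holds its last target. There are 200 camera calls.

## Task

Take the yellow-capped optical cell out of the tray and set it upright and fully home in the square well of the blue carriage on the test rail, its two clear windows facing the lamp and the detector; the carriage stands somewhere near mid-rail, so feel gently for the well. Only then, by the seated cell, slide the carriage gently along the rail until it meets the red stops at the detector end, and let go. Never force the cell (stay under about 30 N on it), and leave the other two cells and the loose things on the bench where they are.

Things in the scene. Friction and masses are not known exactly. Their poses are not given: they have to be found in the camera images.
- cell: The cell to set: solid upright block 24 x 24 x 60 mm, about 60 g, black foot 18 mm tall, yellow cap 8 mm. Clear windows face its own x and -x, ribbed white grip sides its y and -y; any side may be gripped, half a turn makes no difference. Origin: centre of its underside, z up. It stands in the tray, 4 mm above the bench, its windows roughly towards its neighbours.
- cell_blue: A cell of the same size and form with a blue cap, in the tray; leave it alone. Origin at the centre of its underside.
- cell_green: A cell of the same size and form with a green cap and green glass, in the tray; leave it alone. Origin at the centre of its underside.
- tray: Grey tray fixed to the bench, 90 x 250 mm, wall 12 mm tall, inner floor 4 mm above the bench, long along its own y; three cells stand in it in one row along its y, 80 mm apart. Origin at the centre of its underside.
- rail: Optical test rail fixed to the bench: aluminium plate 240 x 110 x 12 mm, long along its own x, the light path (lamp at -x, detector at +x, beam 59 mm above the bench). Between them a blue carriage, 80 mm along x, 60 mm along y, slides along x only; about 6 N moves it, friction holds it where it is left. Origin: centre of the plate's underside, z up.
- mid (a point): Point of the rail over mid-rail, level with the carriage's top face (40 mm above the bench); axes as the rail's. The carriage's place is NOT measured: the centre of its well starts anywhere up to 14 mm to either side of this point along x, at y = 0. The well: 26.5 mm square, sides along the rail's x and y, 16 mm deep, in the middle of the carriage.
- stop (a point): Point of the rail, 35 mm along x from mid and 40 mm above the bench, where the well's centre lies when the carriage meets its hard stop (two red blocks at the detector end); axes as the rail's.
- lamp (a point): Top centre of the white lamp post at the rail's -x end, 85 mm above the bench; the post is 30 mm along x, 44 mm along y, its near face 87 mm from mid.
- detector (a point): Top centre of the black detector post at the rail's +x end, 85 mm above the bench; 30 mm along x, 44 mm along y, its near face 87 mm from mid.
- screwdriver: Loose screwdriver lying across the bench beyond the work; leave it. Origin at its underside.
- reel: Loose blue reel, 56 mm across, 40 mm tall, between tray and rail; leave it. Origin at the centre of its underside.
- flux: Loose amber jar, 40 mm across, 60 mm tall, left of the rail; leave it. Origin at the centre of its underside.

How it is judged:
On the way, in this order (a step that is already met when the one before it is completed fails the run):
1. the cell is fully home in the well, upright, windows along the light path, while the carriage is still away from its stop (z of cell in the frame of rail between 0.02 and 0.027 m and y of cell in the frame of rail between -0.004 and 0.004 m and x of cell in the frame of rail between -0.02 and 0.026 m and angle between cell's own z axis and vertical below 0.12 rad and angle between the x axis of cell and the x axis of rail, either way round below 0.15 rad), for 0.2 s.
2. the carriage, with the cell in it, is against its stop (z of cell in the frame of rail below 0.028 m and x of cell in the frame of rail above 0.032 m), for 0.2 s.
At the end, for the whole second after the job is handed in: The yellow-capped cell is released and at rest in the well: upright within 3.4 deg, underside within 2 mm of the well's floor, windows square to the light path within 8.6 deg (either way round) and on it within 4 mm, at x = 32 to 39 mm on the rail (carriage at its detector-end stop) (z of cell in the frame of rail between 0.02 and 0.026 m and y of cell in the frame of rail between -0.004 and 0.004 m and x of cell in the frame of rail between 0.032 and 0.039 m and angle between cell's own z axis and vertical below 0.06 rad and angle between the x axis of cell and the x axis of rail, either way round below 0.15 rad and linear speed of cell below 0.02 m/s); the robot touches nothing.
It fails at once if the cell is pressed on the rail or its carriage with more than 30 N (contact force between cell and rail above 30 N).
It fails at once if another cell is moved by more than 20 mm or tipped (distance of any of cell_blue, cell_green from where it was at the start of the episode above 0.02 m or angle between any of cell_blue, cell_green's own z axis and vertical above 0.4 rad).
It fails at once if a loose thing on the bench is moved by more than 20 mm (distance of any of screwdriver, reel, flux from where it was at the start of the episode above 0.02 m).
It also fails if it takes over 61 s, if anything falls off the work surface, if the arm or the gripper's body presses on something with over 40 N, if the wrist force passes 120 N, or if a joint passes its speed limit or range.

## Working session

There is one attempt and no reset: what is moved stays moved. The work goes in short steps, Python scripts to look and compute and a tool call to move; the robot and the scene stay as the last step left them, time stands still between calls to the robot, and variables do not carry over. Pictures are saved under pics/ and viewed, at most 10 in all, crops included, and the job is handed in when it is done.

Besides the shell and the picture viewer there is one more tool, called after "Call:" as name(argument=value, ...), one argument or row to a line, values as JSON. servo_tool: Moves the arm, as the interface text tells. Its arguments: {"type":"object","properties":{"plan":{"type":"array"},"force":{"type":"number"}},"required":["plan"]}

```bash
mkdir -p pics; cat > h.py <<'E'
import numpy as np, cv2
from plant import env
def cloud(name, depth):
    c=env.calibration(name); v,u=np.mgrid[0:400,0:640]
    P=np.stack([(u-c['cx'])/c['fx']*depth, -(v-c['cy'])/c['fy']*depth, -depth],-1)
    return P@np.array(c['rotation']).T+np.array(c['eye'])
E
python3 - <<'E'
from h import *
s=env.observe(); print(s['tool_pos'],s['ee_rot'],s['clock'],s['wrist_force'])
for n in ['scene','side']:
    im,d=env.camera(n); cv2.imwrite(f'pics/{n}1.png',im[:,:,::-1]); np.savez(f'{n}1.npz',im=im,d=d)
    c=env.calibration(n); print(n,{k:np.round(c[k],3).tolist() for k in c})
    P=cloud(n,d)
    for o in ['cell','tray','rail','mid','lamp','detector','reel','flux','cell_blue']:
        for r in env.silhouettes(o,n)[:3]:
            m=r['mask']&(d>0); Q=P[m]
            if r['conf']>.2 and len(Q): print(o,round(r['conf'],2),np.round(r['location']),m.sum(),np.round(np.median(Q,0),3),np.round(np.percentile(Q,2,0),3),np.round(np.percentile(Q,98,0),3))
E
```

```text
[6.49331445e-01 6.67947128e-05 2.01078813e-01] [-6.63138069e-04  7.07091689e-01  7.07121263e-01 -6.50506575e-04] 0.0 [-0.00799239 -0.34482383 -0.08545877]
scene {'fx': 387.366, 'fy': 387.366, 'cx': 324.791, 'cy': 203.295, 'eye': [1.045, -0.306, 0.834], 'rotation': [0.85, 0.298, 0.144, 0.41]}Traceback (most recent call last):
  File "<stdin>", line 6, in <module>
  File "h.py", line 6, in cloud
    return P@np.array(c['rotation']).T+np.array(c['eye'])
           ~^~~~~~~~~~~~~~~~~~~~~~~~~~
ValueError: matmul: Input operand 1 has a mismatch in its core dimension 0, with gufunc signature (n?,k),(k,m?)->(n?,m?) (size 4 is different from 3)
```

View pics/scene1.png

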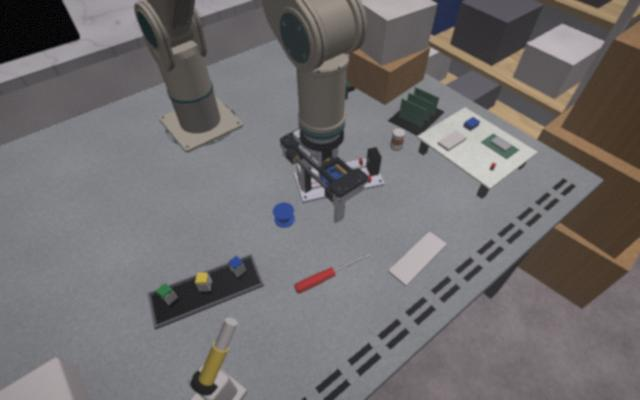

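The scene view shows the tray at (205,290) with the yellow cap at (203,280) between green and blue. The reel is at (284,214). The rail is under the gripper at (338,180), with the detector and red stops at about (372,165).

```bash
cat > h.py <<'E'
import numpy as np, cv2
from scipy.spatial.transform import Rotation as R
from plant import env
def rot(q): return R.from_quat(np.roll(q,-1)).as_matrix()
def rays(c):
    v,u=np.mgrid[0:400,0:640]; return (u-c['cx'])/c['fx'],-(v-c['cy'])/c['fy']
def cloud(name, d, c=None):
    c=c or env.calibration(name); x,y=rays(c)
    if name=='wrist':
        r=np.hypot(x,y)+1e-9; k=np.tan(np.minimum(r,1.5))/r; x,y=x*k,y*k
    return np.stack([x*d,y*d,-d],-1)@rot(c['rotation']).T+np.array(c['eye'])
def report(n,names,d,c=None):
    P=cloud(n,d,c)
    for o in names:
        for r in env.silhouettes(o,n)[:2]:
            m=r['mask']&(d>0); Q=P[m]
            if r['conf']>.2 and len(Q): print(n,o,round(r['conf'],2),np.round(r['location']),m.sum(),*[np.round(np.percentile(Q,p,0),3) for p in (2,50,98)])
E
python3 - <<'E'
from h import *
for n in ['scene','side','wrist']:
    c=env.calibration(n); im,d=env.camera(n); cv2.imwrite(f'pics/{n}1.png',im[:,:,::-1]); np.savez(f'{n}1.npz',im=im,d=d)
    print(n,{k:np.round(c[k],3).tolist() for k in c})
    report(n,['cell','tray','rail','lamp','detector','reel','cell_blue','flux'],d,c)
E
```

```text
scene {'fx': 387.366, 'fy': 387.366, 'cx': 324.791, 'cy': 203.295, 'eye': [1.045, -0.306, 0.834], 'rotation': [0.85, 0.298, 0.144, 0.41]}
scene cell 0.86 [205. 284.] 303 [ 0.546 -0.283  0.007] [ 0.563 -0.269  0.051] [ 0.573 -0.252  0.066]
scene tray 0.8 [199. 293.] 3152 [ 0.498 -0.391  0.002] [ 0.562 -0.286  0.005] [ 0.619 -0.153  0.014]
scene rail 0.92 [356. 168.] 1350 [0.421 0.063 0.004] [0.493 0.244 0.016] [0.574 0.292 0.088]
scene rail 0.27 [284. 213.] 456 [ 0.476 -0.037  0.002] [ 0.505 -0.015  0.039] [0.525 0.012 0.043]
scene lamp 0.63 [350. 164.] 1464 [ 0.409 -0.006  0.002] [0.494 0.239 0.016] [0.664 0.293 0.32 ]
scene detector 0.89 [352. 168.] 1469 [ 0.409 -0.01   0.001] [0.493 0.24  0.016] [0.632 0.296 0.302]
scene reel 0.77 [284. 212.] 410 [ 0.477 -0.036  0.003] [ 0.505 -0.014  0.039] [0.525 0.012 0.043]
scene cell_blue 0.65 [238. 268.] 267 [ 0.558 -0.202  0.006] [ 0.578 -0.191  0.05 ] [ 0.582 -0.178  0.066]
scene flux 0.57 [398. 139.] 241 [0.471 0.401 0.006] [0.492 0.411 0.04 ] [0.504 0.434 0.062]
side {'fx': 495.064, 'fy': 495.064, 'cx': 319.05, 'cy': 190.122, 'eye': [0.23
[... 1054 characters left out ...]
-0.249  0.064]
wrist tray 0.79 [266. 304.] 3220 [ 0.493 -0.376  0.002] [ 0.568 -0.195  0.004] [ 0.62  -0.139  0.012]
wrist rail 0.97 [175.  63.] 10105 [0.412 0.077 0.006] [0.476 0.153 0.018] [0.541 0.233 0.085]
wrist lamp 0.81 [173.  60.] 10180 [0.41  0.077 0.004] [0.476 0.152 0.018] [0.541 0.233 0.085]
wrist detector 0.6 [173.  63.] 10171 [0.411 0.077 0.005] [0.476 0.153 0.018] [0.541 0.233 0.085]
wrist reel 0.84 [192. 190.] 1820 [ 0.473 -0.032  0.003] [ 0.503 -0.005  0.039] [0.524 0.017 0.041]
wrist reel 0.37 [175.  64.] 10023 [0.412 0.078 0.007] [0.476 0.153 0.018] [0.54  0.233 0.085]
wrist cell_blue 0.78 [256. 307.] 467 [ 0.556 -0.193  0.006] [ 0.57  -0.175  0.033] [ 0.58  -0.173  0.059]
```

View pics/side1.png

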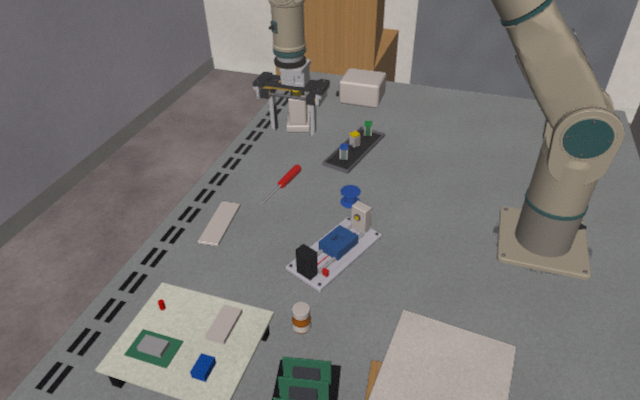

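View pics/wrist1.png

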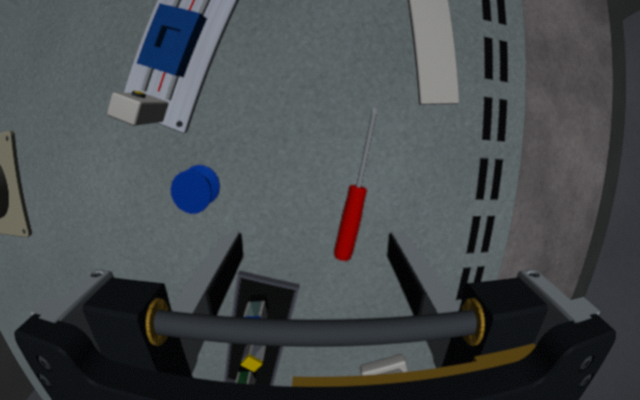

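The side view shows the lamp (361,217), the carriage (339,241) with its well, and the detector (307,262) with the red stops. The wrist view shows the well at (168,38) and the yellow cap at (252,364). Next I'll fit the top faces.

```bash
python3 - <<'E'
from h import *
for n in ['scene','side','wrist']:
    f=np.load(f'{n}1.npz'); im,d=f['im'],f['d']; P=cloud(n,d); hsv=cv2.cvtColor(im,cv2.COLOR_RGB2HSV)
    H,S,V=[hsv[...,i].astype(int) for i in range(3)]; z=P[...,2]; x,y=P[...,0],P[...,1]
    box=lambda x0,x1,y0,y1,z0,z1:(x>x0)&(x<x1)&(y>y0)&(y<y1)&(z>z0)&(z<z1)&(d>0)
    cellb=box(.5,.63,-.4,-.13,.058,.075); rb=lambda a,b:box(.38,.62,.05,.34,a,b)
    for k,m in dict(yel=cellb&(H>20)&(H<35)&(S>120),grn=cellb&(H>40)&(H<85)&(S>80),blu=cellb&(H>100)&(S>120),
        carr=rb(.034,.046)&(H>95)&(H<130)&(S>100), lampdet=rb(.08,.09), tray=box(.45,.66,-.45,-.1,.008,.016), plate=rb(.008,.016)).items():
        Q=P[m]
        if len(Q)<8: continue
        parts=[Q]
        if k=='lampdet': parts=[Q[Q[:,1]<.2],Q[Q[:,1]>.2]]
        for q in parts:
            if len(q)<8: continue
            r=cv2.minAreaRect((q[:,:2]*1000).astype(np.float32))
            print(n,k,len(q),'mean',np.round(q.mean(0)*1000,1),'rect',np.round(r[0],1),np.round(r[1],1),round(r[2],1))
E
```

```text
scene yel 109 mean [ 557.7 -267.3   64.1] rect [ 556.8 -267.3] [23.6 25.1] 52.3
scene grn 116 mean [ 534.2 -344.2   64.2] rect [ 533.8 -344.7] [24.3 23.4] 11.6
scene blu 89 mean [ 569.9 -188.8   64.3] rect [ 569.9 -188.9] [21.1 23.2] 8.7
scene carr 85 mean [477.3 167.5  39.5] rect [474.1 164.2] [54.4 48.9] 83.0
scene lampdet 23 mean [434.9  86.6  84. ] rect [436.  87.] [ 6.1 38.1] 67.2
scene lampdet 125 mean [522.  282.6  84.6] rect [519.8 284.7] [29.  46.8] 67.8
scene tray 706 mean [ 561.5 -279.7   11.7] rect [ 554.7 -270.2] [250.3  93.9] 76.4
scene plate 627 mean [491.4 178.8  12.1] rect [480.6 190.3] [239.7 113.3] 67.6
side yel 38 mean [ 553.2 -264.2   62.6] rect [ 554.2 -266.1] [24.  32.1] 46.4
side grn 34 mean [ 530.  -340.3   62.4] rect [ 530.5 -342.7] [19.4 30.7] 14.1
side blu 42 mean [ 565.2 -185.    62.3] rect [ 565.5 -186.8] [21.4 26.6] 5.2
side carr 542 mean [472.5 184.4  38.7] rect [472.8 181.7] [84.  62.6] 67.2
side lampdet 139 mean [437.5 101.2  83.6] rect [437.5  99.5] [30.7 46.2] 65.2
side lampdet 187 mean [516.2 289.   83.7] rect [516.5 287.3] [31.1 44. ] 67.3
side tray 276 mean [ 548.7 -247.7   10.8] rect [ 551.7 -266.2] [257.2  94.2] 75.7
side plate 1508 mean [466.5 210.6  11.3] rect [477.3 193.7] [242.8 112.4] 67.4
wrist yel 197 mean [ 556.1 -262.8   62.6] rect [ 555.5 -264.4] [25.  23.8] 52.6
wrist blu 17 mean [ 569.5 -174.3   59.4] rect [ 568.3 -173.9] [19.3  3. ] 2.3
wrist carr 2428 mean [476.9 181.3  39.2] rect [474.9 182.3] [79.6 61.7] 66.9
wrist lampdet 790 mean [442.6  99.5  84. ] rect [440.6  99.3] [28.9 44.3] 66.9
wrist tray 742 mean [ 564.2 -216.8   11.1] rect [ 555.3 -265.1] [248.8  91.3] 76.4
wrist plate 4642 mean [484.2 152.6  11.4] rect [468.4 166.5] [181.6 111.4] 67.3
```

Call:
servo_tool(
  plan=[
    [0.5,0,0,0,0,0,0.8],
    [0,0,1.0,-0.6,-0.2,0,0.8],
    [0,0,2.0,-1.4,-0.5,0,0.8],
    [0,0,3.0,-2.3,-0.8,0,0.8],
    [0,0,4.0,-3.2,-1.1,0,0.8],
    [0,0,4.69,-4.1,-1.4,0,0.8],
    [0,0,4.69,-4.8,-1.7,0,0.8],
    [0,0,4.69,-5.2,-1.83,0,0.8],
    [0,0,4.69,-5.31,-1.87,0,0.8],
    [0,0,4.69,-5.31,-1.87,0,0.8],
    [0,0,4.69,-5.31,-1.87,0,0.8],
    [0,0,4.69,-5.31,-1.87,0,0.8],
  ],
  force=20,
)

```text
clock: 2.6
tool_pos: [0.5575, -0.2632, 0.2019]
ee_rot: [-0.0, 0.896, 0.444, 0.0]
wrist_force: [0.9, 0.3, 0.0]
finger_gap: 0.803
finger_force: 0.0
```

```bash
python3 - <<'E'
from h import *
c=env.calibration('wrist'); s=env.observe(); im,d=env.camera('wrist'); cv2.imwrite('pics/w2.png',im[:,:,::-1])
M=rot(s['ee_rot']); print(s['clock'],s['tool_pos'],np.round(M,4),'tool y ang',np.degrees(np.arctan2(M[1,1],M[0,1])),s['finger_gap'])
P=cloud('wrist',d,c); report('wrist',['cell','cell_blue','cell_green'],d,c)
hsv=cv2.cvtColor(im,cv2.COLOR_RGB2HSV); z=P[...,2]
m=(d>0)&(z>.056)&(z<.072)&(hsv[...,0]>20)&(hsv[...,0]<35)&(hsv[...,1]>120)
q=P[m]; print(len(q),q.mean(0),cv2.minAreaRect((q[:,:2]*1000).astype(np.float32)))
# same from projecting the yellow mask to z=.064 plane
E
```

```text
2.6 [ 0.55753992 -0.26319344  0.20186705] [[ 6.066e-01  7.950e-01  3.000e-04]
 [ 7.950e-01 -6.066e-01  1.200e-03]
 [ 1.200e-03 -5.000e-04 -1.000e+00]] tool y ang -37.341821391374324 0.8029464999780095
wrist cell 0.96 [312. 188.] 681 [ 0.543 -0.277  0.014] [ 0.557 -0.261  0.063] [ 0.571 -0.249  0.065]
wrist cell_blue 0.66 [280. 125.] 576 [ 0.557 -0.198  0.025] [ 0.569 -0.186  0.063] [ 0.58  -0.175  0.065]
wrist cell_green 0.88 [338. 248.] 855 [ 0.518 -0.352  0.006] [ 0.535 -0.335  0.055] [ 0.546 -0.328  0.064]
503 [ 0.55565503 -0.26431615  0.06301141] ((555.268798828125, -264.851318359375), (23.820423126220703, 22.840076446533203), 52.32613754272461)
```

View pics/w2.png

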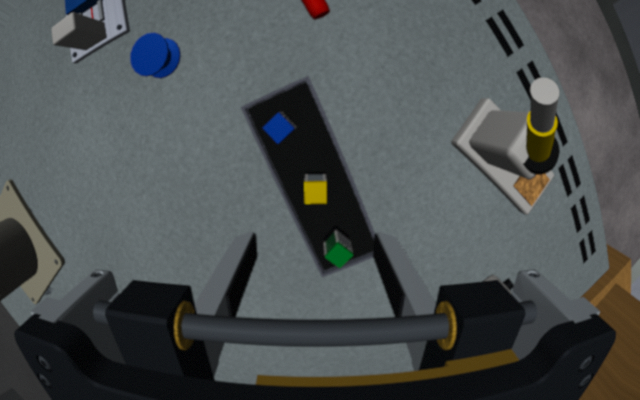

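The wrist view shows the yellow cap at (315,190), square with the fingers. Blue is at (279,127) and green at (338,248). I'll enlarge it to confirm which sides are windows.

```bash
python3 - <<'E'
from h import *
a=cv2.imread('pics/w2.png'); b=cv2.imread('pics/scene1.png'); c=cv2.imread('pics/side1.png')
f=lambda i,u,v,r:cv2.resize(i[v-r:v+r,u-r:u+r],(260,260),interpolation=cv2.INTER_CUBIC)
cv2.imwrite('pics/z1.png',np.vstack([np.hstack([f(a,315,185,25),f(b,203,285,20),f(c,355,140,16)]),np.hstack([f(a,280,125,25),f(b,237,269,20),f(a,338,250,25)])]))
E
```

```text
(no output)
```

View pics/z1.png

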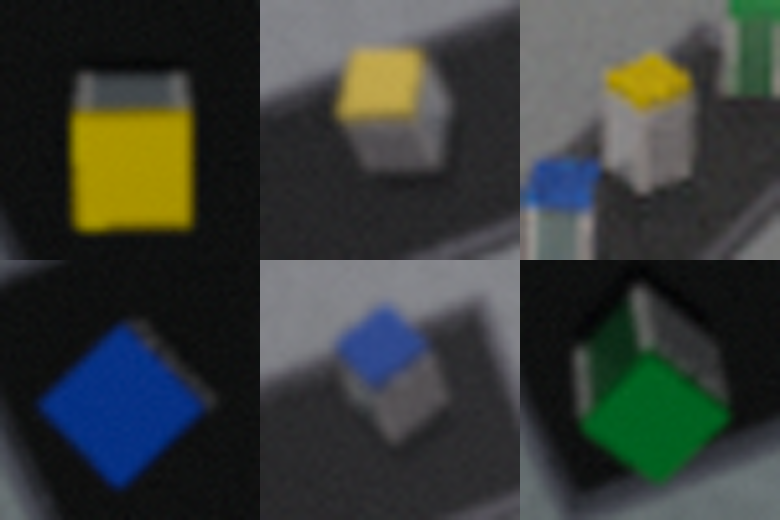

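The wrist crop suggests a window (blue-grey pane, white posts) on the upper face. I'll go lower and check again.

Call:
servo_tool(
  plan=[
    [0,0,0,0,0,0.4,0.8],
    [0,0,0,0,0,0.9,0.8],
    [0,0,0,0,0,1.4,0.8],
    [0,0,0,0,0,1.8,0.8],
    [0,0,0,0,0,1.9,0.8],
    [0,0,0,0,0,1.9,0.8],
    [0,0,0,0,0,1.9,0.8],
  ],
)

```text
clock: 3.5
tool_pos: [0.5573, -0.2658, 0.108]
ee_rot: [0.001, 0.897, 0.442, 0.001]
wrist_force: [-0.1, 0.2, 0.3]
finger_gap: 0.803
finger_force: 0.0
```

```bash
python3 - <<'E'
from h import *
c=env.calibration('wrist'); s=env.observe(); im,d=env.camera('wrist'); cv2.imwrite('pics/w3.png',im[:,:,::-1])
M=rot(s['ee_rot']); print(s['clock'],s['tool_pos'],'tool y ang',np.degrees(np.arctan2(M[1,1],M[0,1])))
P=cloud('wrist',d,c)
hsv=cv2.cvtColor(im,cv2.COLOR_RGB2HSV); z=P[...,2]
m=(d>0)&(z>.056)&(z<.072)&(hsv[...,0]>20)&(hsv[...,0]<35)&(hsv[...,1]>120)
q=P[m]; print(len(q),q.mean(0),cv2.minAreaRect((q[:,:2]*1000).astype(np.float32)))
v,u=np.argwhere(m).mean(0).astype(int); print(u,v)
cv2.imwrite('pics/z2.png',cv2.resize(im[v-75:v+75,u-75:u+75,::-1],(600,600),interpolation=cv2.INTER_CUBIC))
E
```

```text
3.5 [ 0.55729536 -0.26577708  0.10796033] tool y ang -37.51583033907856
947 [ 0.55640449 -0.26423083  0.06309349] ((555.6991577148438, -264.7380676269531), (24.705352783203125, 23.875520706176758), 53.21217727661133)
313 220
```

View pics/z2.png

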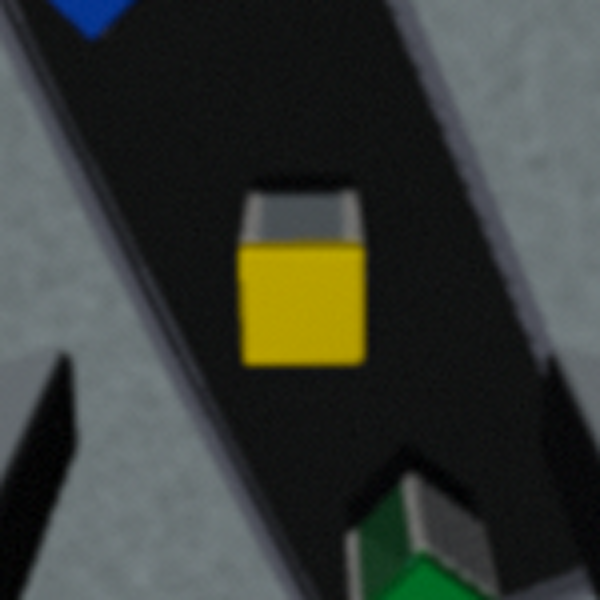

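The upper face (300,215 in the crop) is a smooth clear pane between white posts, so it is a window facing 52.5°. The fingers line up with the ribbed sides. Descending to grasp.

Call:
servo_tool(
  plan=[
    [0,0,0,0,-0.03,0.3,0.8],
    [0,0,0,0,-0.03,0.6,0.8],
    [0,0,0,0,-0.03,0.9,0.8],
    [0,0,0,0,-0.03,1.1,0.8],
    [0,0,0,0,-0.03,1.17,0.8],
    [0,0,0,0,-0.03,1.17,0.6],
    [0,0,0,0,-0.03,1.17,0.4],
    [0,0,0,0,-0.03,1.17,0.2],
    [0,0,0,0,-0.03,1.17,0.2],
    [0,0,0,0,-0.03,1.17,0.1],
    [0,0,0,0,-0.03,1.17,0.1],
    [0,0,0,0,-0.03,1.17,0.1],
  ],
  force=20,
)

```text
clock: 4.75
tool_pos: [0.5554, -0.2645, 0.0486]
ee_rot: [0.0, 0.897, 0.442, 0.0]
wrist_force: [-0.4, -0.0, -0.8]
finger_gap: 0.25
finger_force: 19.9
```

Call:
servo_tool(
  plan=[
    [0,0,0,0,0,-0.4,0.1],
    [0,0,0,0,0,-1.0,0.1],
    [0,0,0,0,0,-1.7,0.1],
    [0,0,0,0,0,-2.4,0.1],
    [0,0,0,0.2,-0.3,-2.8,0.1],
    [0,0,-0.2,0.6,-0.8,-2.9,0.1],
    [0,0,-0.5,1.1,-1.5,-2.9,0.1],
    [0,0,-0.8,1.6,-2.2,-2.9,0.1],
    [0,0,-1.1,2.1,-2.9,-2.9,0.1],
    [0,0,-1.4,2.6,-3.6,-2.9,0.1],
    [0,0,-1.7,3.1,-4.3,-2.9,0.1],
    [0,0,-1.84,3.6,-5.0,-2.9,0.1],
    [0,0,-1.84,4.0,-5.6,-2.9,0.1],
    [0,0,-1.84,4.3,-6.0,-2.9,0.1],
    [0,0,-1.84,4.48,-6.24,-2.9,0.1],
    [0,0,-1.84,4.54,-6.32,-2.9,0.1],
    [0,0,-1.84,4.54,-6.32,-2.9,0.1],
    [0,0,-1.84,4.54,-6.32,-2.9,0.1],
    [0,0,-1.84,4.54,-6.32,-2.9,0.1],
  ],
)

```text
clock: 6.65
tool_pos: [0.4433, 0.1067, 0.1935]
ee_rot: [0.0, 0.834, 0.553, -0.0]
wrist_force: [0.5, -0.7, -0.3]
finger_gap: 0.252
finger_force: 19.9
```

```bash
cat > look.py <<'E'
from h import *
import sys
c=env.calibration('wrist'); s=env.observe(); im,d=env.camera('wrist'); cv2.imwrite(sys.argv[1],im[:,:,::-1])
M=rot(s['ee_rot']); print(s['clock'],s['tool_pos'],'tool y ang',np.degrees(np.arctan2(M[1,1],M[0,1])),s['finger_gap'],s['wrist_force'],np.round(M[:,2],4))
P=cloud('wrist',d,c); hsv=cv2.cvtColor(im,cv2.COLOR_RGB2HSV); x,y,z=P[...,0],P[...,1],P[...,2]
b=(d>0)&(x>.38)&(x<.62)&(y>.05)&(y<.34)
mr=lambda q:[np.round(t,1) for t in cv2.minAreaRect((q[:,:2]*1000).astype(np.float32))]
blue=b&(hsv[...,0]>95)&(hsv[...,0]<130)&(hsv[...,1]>100)
q=P[blue&(z>.033)&(z<.046)]; print('carr',len(q),np.median(q[:,2]),mr(q))
w=P[blue&(z<.033)&(np.hypot(x-q[:,0].mean(),y-q[:,1].mean())<.02)]
if len(w)>8: print('wellpts',len(w),mr(w))
q=P[b&(z>.08)&(z<.09)&(y>.2)]; print('det',len(q),mr(q) if len(q)>5 else '')
q=P[b&(z>.009)&(z<.015)]; print('plate',len(q),mr(q))
E
python3 look.py pics/w4.png
```

```text
6.65 [0.44326225 0.10673329 0.19348174] tool y ang -22.920511775697594 0.2524712212002229 [ 0.54824976 -0.72455193 -0.32575115] [ 1.e-04 -4.e-04 -1.e+00]
carr 3398 0.039370293894153974 [array([486.8, 210.4]), array([140.3,  59.3]), np.float64(66.8)]
wellpts 588 [array([474.4, 182.7]), array([26.3, 26.7]), np.float64(67.0)]
det 572 [array([515.5, 279.7]), array([12.7, 43.4]), np.float64(67.3)]
plate 10692 [array([479.7, 194.3]), array([239.1, 110.7]), np.float64(67.3)]
```

View pics/w4.png

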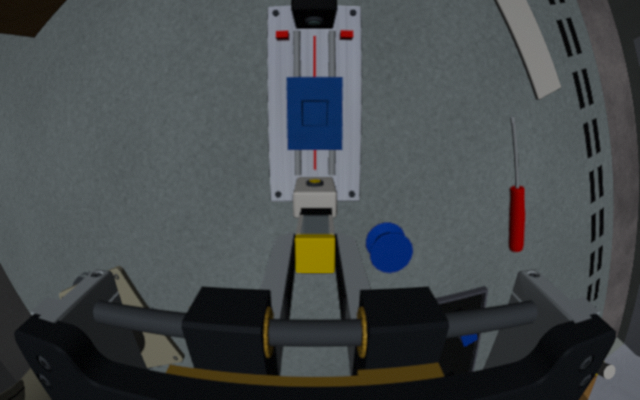

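The view shows the cell held at (315,255), the lamp below the cell, the carriage at (315,113) with a clear square well, and the red stops at (282,34) and (346,34). The well fits at (474.4,182.7), yaw 67°. Now I'll check the held cap in the same frame.

```bash
python3 - <<'E'
from h import *
c=env.calibration('wrist'); s=env.observe(); t=s['tool_pos']; im,d=env.camera('wrist')
P=cloud('wrist',d,c); hsv=cv2.cvtColor(im,cv2.COLOR_RGB2HSV)
m=(d>0)&(hsv[...,0]>20)&(hsv[...,0]<35)&(hsv[...,1]>120)&(np.linalg.norm(P-t,axis=-1)<.05)
q=P[m]; zt=np.median(q[:,2]); q=q[abs(q[:,2]-zt)<.004]
r=cv2.minAreaRect((q[:,:2]*1000).astype(np.float32)); M=rot(s['ee_rot'])
print(t,zt,r, 'cap-tcp in tool mm',M.T@(np.r_[np.array(r[0])/1000,zt]-t)*1000)
tgt=np.array([.4744,.1827,t[2]])+t-np.array([*np.array(r[0])/1000,t[2]]); tgt[2]=t[2]
print('target tcp',tgt,'tool shift mm',M.T@(tgt-t)*1000, 'naive', M.T@(np.array([.4744,.1827,t[2]])-t)*1000)
E
```

```text
[0.44326339 0.10684984 0.19348015] 0.20840418232761218 ((443.1613464355469, 107.07979583740234), (23.95017433166504, 24.531085968017578), 67.10145568847656) cap-tcp in tool mm [  0.16827316  -0.17974672 -14.92411674]
target tcp [0.47450204 0.18247005 0.19348015] tool shift mm [ 8.18157575e+01 -6.70928629e-01 -2.10128496e-02] naive [ 8.19878326e+01 -8.54454984e-01 -2.11031661e-02]
```

Call:
servo_tool(
  plan=[
    [0,0,0,0.3,-0.01,0,0.1],
    [0,0,0,0.8,-0.014,0,0.1],
    [0,0,0,1.3,-0.014,0,0.1],
    [0,0,0,1.58,-0.014,0,0.1],
    [0,0,0,1.636,-0.014,0,0.1],
    [0,0,0,1.636,-0.014,0.3,0.1],
    [0,0,0,1.636,-0.014,0.7,0.1],
    [0,0,0,1.636,-0.014,1.1,0.1],
    [0,0,0,1.636,-0.014,1.5,0.1],
    [0,0,0,1.636,-0.014,1.8,0.1],
    [0,0,0,1.636,-0.014,1.92,0.1],
    [0,0,0,1.636,-0.014,1.92,0.1],
    [0,0,0,1.636,-0.014,1.92,0.1],
    [0,0,0,1.636,-0.014,1.92,0.1],
    [0,0,0,1.636,-0.014,1.92,0.1],
  ],
)

```text
clock: 8.25
tool_pos: [0.4744, 0.1838, 0.0982]
ee_rot: [0.0, 0.833, 0.553, 0.001]
wrist_force: [-0.6, 0.1, -0.4]
finger_gap: 0.254
finger_force: 19.9
```

```bash
python3 look.py pics/w5.png; python3 - <<'E'
from h import *
t=[];f=[]
for i in range(4):
    env.camera('side'); s=env.observe(); t.append(s['tool_pos']); f.append(s['wrist_force'])
t=np.mean(t,0); M=rot(s['ee_rot']); print(t,np.mean(f,0),'to well, tool mm',M.T@(np.array([.4745,.1825,.069])-t)*1000)
E
```

```text
8.25 [0.4744492  0.18379573 0.09818581] tool y ang -22.801387422074576 0.2543442496438818 [-0.62421442  0.13921965 -0.40053631] [ 1.2e-03  6.0e-04 -1.0e+00]
carr 3626 0.0393051893229974 [array([479.3, 193.4]), array([57.3, 59.7]), np.float64(66.8)]
wellpts 216 [array([476.8, 187.8]), array([ 8.1, 26.9]), np.float64(73.0)]
det 2916 [array([518.6, 287.5]), array([28. , 43.8]), np.float64(67.1)]
plate 13384 [array([480.5, 196.6]), array([234.4, 110.8]), np.float64(67.3)]
[0.47418332 0.18373494 0.09782326] [-0.15760521  0.09546793 -0.61071448] to well, tool mm [-1.02541345  0.76285739 28.82312124]
```

Call:
servo_tool(
  plan=[
    [0,0,0,-0.02,0.015,0,0.1],
    [0,0,0,-0.02,0.015,0.06,0.1],
    [0,0,0,-0.02,0.015,0.12,0.1],
    [0,0,0,-0.02,0.015,0.18,0.1],
    [0,0,0,-0.02,0.015,0.22,0.1],
    [0,0,0,-0.02,0.015,0.26,0.1],
    [0,0,0,-0.02,0.015,0.29,0.1],
    [0,0,0,-0.02,0.015,0.31,0.1],
    [0,0,0,-0.02,0.015,0.31,0.1],
    [0,0,0,-0.02,0.015,0.31,0.1],
  ],
)

```text
clock: 9.5
tool_pos: [0.4744, 0.1824, 0.082]
ee_rot: [-0.0, 0.833, 0.553, 0.0]
wrist_force: [0.5, 0.0, -0.9]
finger_gap: 0.257
finger_force: 19.9
```

Call:
servo_tool(
  plan=[
    [0,0,0,0,0,0.04,0.1],
    [0,0,0,0,0,0.08,0.1],
    [0,0,0,0,0,0.12,0.1],
    [0,0,0,0,0,0.15,0.1],
    [0,0,0,0,0,0.18,0.1],
    [0,0,0,0,0,0.2,0.1],
    [0,0,0,0,0,0.2,0.1],
  ],
)

```text
clock: 10.2
tool_pos: [0.4742, 0.1824, 0.0718]
ee_rot: [-0.0, 0.833, 0.553, -0.0]
wrist_force: [0.0, -0.3, -0.4]
finger_gap: 0.254
finger_force: 19.9
```

Call:
servo_tool(
  plan=[
    [0,0,0,0,0,0.02,0.1],
    [0,0,0,0,0,0.03,0.1],
    [0,0,0,0,0,0.04,0.1],
    [0,0,0,0,0,0.05,0.1],
    [0,0,0,0,0,0.06,0.1],
    [0,0,0,0,0,0.06,0.1],
  ],
)

```text
clock: 10.8
tool_pos: [0.4743, 0.1824, 0.0689]
ee_rot: [-0.0, 0.833, 0.553, -0.0]
wrist_force: [-0.1, -1.0, -0.1]
finger_gap: 0.255
finger_force: 19.9
```

Call:
servo_tool(
  plan=[
    [0,0,0,0,0,0.01,0.1],
    [0,0,0,0,0,0.02,0.1],
    [0,0,0,0,0,0.02,0.1],
    [0,0,0,0,0,0.02,0.1],
  ],
)

```text
clock: 11.2
tool_pos: [0.4745, 0.1825, 0.0684]
ee_rot: [-0.0, 0.833, 0.553, 0.0]
wrist_force: [-1.0, -1.6, 5.7]
finger_gap: 0.254
finger_force: 19.9
```

Force has built to 5.7 N at the expected depth, so the cell is home. Next I'll ease the preload and slide along the rail.

Call:
servo_tool(
  plan=[
    [0,0,0,0,0,-0.008,0.1],
    [0,0,0,0,0,-0.008,0.1],
    [0,0,0,0.03,0,-0.008,0.1],
    [0,0,0,0.07,0,-0.008,0.1],
    [0,0,0,0.11,0,-0.008,0.1],
    [0,0,0,0.15,0,-0.008,0.1],
    [0,0,0,0.2,0,-0.008,0.1],
    [0,0,0,0.2,0,-0.008,0.1],
  ],
)

```text
clock: 12.0
tool_pos: [0.4778, 0.1897, 0.0684]
ee_rot: [0.001, 0.833, 0.553, -0.001]
wrist_force: [-1.6, -5.7, 6.6]
finger_gap: 0.248
finger_force: 20.0
```

Call:
servo_tool(
  plan=[
    [0,0,0,0.04,0,0,0.1],
    [0,0,0,0.08,0,0,0.1],
    [0,0,0,0.12,0,0,0.1],
    [0,0,0,0.16,0,0,0.1],
    [0,0,0,0.2,0,0,0.1],
    [0,0,0,0.24,0,0,0.1],
    [0,0,0,0.28,0,0,0.1],
    [0,0,0,0.32,0,0,0.1],
    [0,0,0,0.36,0,0,0.1],
    [0,0,0,0.4,0,0,0.1],
    [0,0,0,0.44,0,0,0.1],
    [0,0,0,0.48,0,0,0.1],
    [0,0,0,0.52,0,0,0.1],
    [0,0,0,0.56,0,0,0.1],
    [0,0,0,0.6,0,0,0.1],
    [0,0,0,0.6,0,0,0.1],
  ],
)

```text
clock: 13.6
tool_pos: [0.4893, 0.2172, 0.0684]
ee_rot: [0.001, 0.833, 0.553, -0.001]
wrist_force: [-1.3, -5.0, 6.9]
finger_gap: 0.257
finger_force: 20.0
```

Call:
servo_tool(
  plan=[
    [0,0,0,0.02,0,0,0.1],
    [0,0,0,0.04,0,0,0.1],
    [0,0,0,0.06,0,0,0.1],
    [0,0,0,0.08,0,0,0.1],
    [0,0,0,0.1,0,0,0.1],
    [0,0,0,0.12,0,0,0.1],
    [0,0,0,0.14,0,0,0.1],
    [0,0,0,0.155,0,0,0.1],
    [0,0,0,0.155,0,0,0.1],
  ],
)

```text
clock: 14.5
tool_pos: [0.4922, 0.2241, 0.0684]
ee_rot: [0.001, 0.833, 0.553, -0.002]
wrist_force: [-1.5, -5.0, 7.7]
finger_gap: 0.251
finger_force: 20.0
```

Call:
servo_tool(
  plan=[
    [0,0,0,0.01,0,0,0.1],
    [0,0,0,0.02,0,0,0.1],
    [0,0,0,0.03,0,0,0.1],
    [0,0,0,0.03,0,0,0.1],
  ],
)

```text
clock: 14.9
tool_pos: [0.4927, 0.2255, 0.0684]
ee_rot: [0.001, 0.833, 0.553, -0.002]
wrist_force: [-1.6, -5.3, 7.8]
finger_gap: 0.249
finger_force: 20.0
```

Call:
servo_tool(
  plan=[
    [0,0,0,0.01,0,0,0.1],
    [0,0,0,0.02,0,0,0.1],
    [0,0,0,0.03,0,0,0.1],
    [0,0,0,0.03,0,0,0.1],
  ],
)

```text
clock: 15.3
tool_pos: [0.4933, 0.2268, 0.0684]
ee_rot: [0.001, 0.833, 0.553, -0.002]
wrist_force: [-2.1, -4.9, 7.9]
finger_gap: 0.252
finger_force: 20.0
```

Call:
servo_tool(
  plan=[
    [0,0,0,0.01,0,0,0.1],
    [0,0,0,0.02,0,0,0.1],
    [0,0,0,0.03,0,0,0.1],
    [0,0,0,0.03,0,0,0.1],
  ],
)

```text
clock: 15.7
tool_pos: [0.4939, 0.2282, 0.0684]
ee_rot: [0.001, 0.833, 0.553, -0.002]
wrist_force: [-1.1, -5.8, 8.5]
finger_gap: 0.252
finger_force: 20.0
```

```bash
python3 look.py pics/w6.png; python3 - <<'E'
from h import *
im,d=env.camera('side'); a=cv2.imread('pics/w6.png')
f=lambda i,u,v,r:cv2.resize(i[v-r:v+r,u-r:u+r],(400,400),interpolation=cv2.INTER_CUBIC)
cv2.imwrite('pics/z3.png',np.hstack([f(a,315,180,110),f(im[:,:,::-1],325,248,45)]))
E
```

```text
15.7 [0.49386974 0.22819374 0.06843738] tool y ang -22.872771647860596 0.25177883921287214 [-1.14830714 -5.78152346  8.46841797] [-0.002  -0.0031 -1.    ]
carr 4119 0.039314638186207784 [array([492.7, 225.7]), array([80.6, 59.7]), np.float64(67.3)]
wellpts 18 [array([495.1, 252.1]), array([37.7,  9.6]), np.float64(37.8)]
det 5761 [array([506.6, 258.8]), array([91. , 47.8]), np.float64(67.5)]
plate 9522 [array([479.1, 193.4]), array([240.6, 110.7]), np.float64(67.3)]
```

View pics/z3.png

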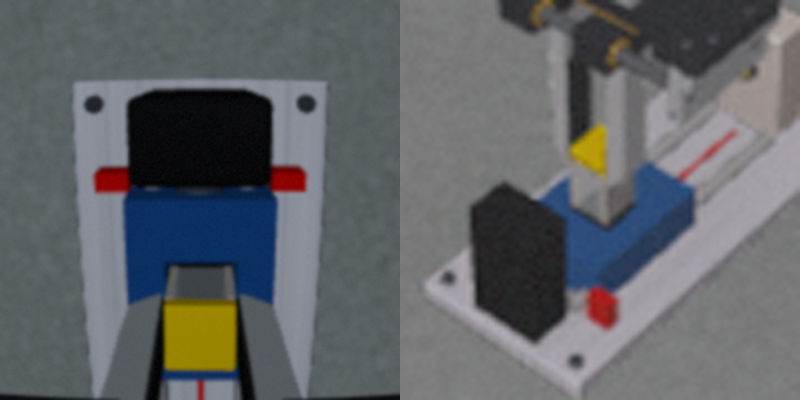

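The carriage measures about 34.5 mm from mid, almost at the red stops at (112,180) and (288,180) in the crop, and the cell is upright in the well. I'll nudge until force builds.

Call:
servo_tool(
  plan=[
    [0,0,0,0.01,0,0,0.1],
    [0,0,0,0.02,0,0,0.1],
    [0,0,0,0.02,0,0,0.1],
  ],
)

```text
clock: 16.1
tool_pos: [0.4942, 0.229, 0.0685]
ee_rot: [0.001, 0.833, 0.553, -0.002]
wrist_force: [-2.4, -5.4, 7.9]
finger_gap: 0.253
finger_force: 20.0
```

Call:
servo_tool(
  plan=[
    [0,0,0,0.01,0,0,0.1],
    [0,0,0,0.02,0,0,0.1],
    [0,0,0,0.02,0,0,0.1],
  ],
)

```text
clock: 16.4
tool_pos: [0.4945, 0.2296, 0.0684]
ee_rot: [0.001, 0.833, 0.553, -0.002]
wrist_force: [-1.8, -5.5, 8.6]
finger_gap: 0.257
finger_force: 20.0
```

```bash
cat > cap.py <<'E'
from h import *
c=env.calibration('wrist'); s=env.observe(); t=s['tool_pos']; im,d=env.camera('wrist')
P=cloud('wrist',d,c); hsv=cv2.cvtColor(im,cv2.COLOR_RGB2HSV); M=rot(s['ee_rot'])
mr=lambda q:cv2.minAreaRect((q[:,:2]*1000).astype(np.float32))
m=(d>0)&(hsv[...,0]>20)&(hsv[...,0]<35)&(hsv[...,1]>120)&(np.linalg.norm(P-[.494,.229,.07],axis=-1)<.06)
q=P[m]; zt=np.median(q[:,2]); q=q[abs(q[:,2]-zt)<.003]; A=np.c_[q[:,:2],np.ones(len(q))]; k=np.linalg.lstsq(A,q[:,2],rcond=None)[0]
r=mr(q); e=np.array([.387,.922]); n=np.array([-.922,.387]); mid=np.array([479.4,193.8])
rel=lambda p:np.round([(np.array(p)-mid)@e,(np.array(p)-mid)@n],1)
print('clock',s['clock'],'tcp',rel(t[:2]*1000),'cap z',zt,r[1],round(r[2],1),rel(r[0]),'slope along rail',k[:2]@e,k[:2]@n)
x,y,z=P[...,0],P[...,1],P[...,2]
q=P[(d>0)&(x>.38)&(x<.62)&(y>.05)&(y<.34)&(z>.034)&(z<.045)&(hsv[...,0]>95)&(hsv[...,0]<130)&(hsv[...,1]>100)]
r=mr(q); print('carr',rel(r[0]),r[1:], 'far edge',np.percentile((q[:,:2]*1000-mid)@e,99.5), 'f',s['wrist_force'])
E
python3 cap.py
```

```text
clock 16.4 tcp [38.9 -0.1] cap z 0.08356655505015205 (24.366615295410156, 24.51767921447754) 67.2 [38.7  0.1] slope along rail -0.053729002552061964 -0.0034876863383000722
carr [35.   0.2] ((81.26407623291016, 59.671512603759766), 67.02682495117188) far edge 75.34045381686386 f [-1.75973434 -5.53069059  8.56146955]
```

The carriage is at its stop (35.0 mm), but the cell leans about 3° within the well clearance. I'll back the tool off slightly to right it.

Call:
servo_tool(
  plan=[
    [0,0,0,-0.02,0,0,0.1],
    [0,0,0,-0.04,0,0,0.1],
    [0,0,0,-0.05,0,0,0.1],
    [0,0,0,-0.05,0,0,0.1],
  ],
)

```text
clock: 16.85
tool_pos: [0.4944, 0.2293, 0.0684]
ee_rot: [0.0, 0.833, 0.553, -0.0]
wrist_force: [-1.1, -4.0, 5.5]
finger_gap: 0.252
finger_force: 20.0
```

```bash
python3 cap.py
```

```text
clock 16.85 tcp [38.5 -0. ] cap z 0.08360039237919825 (24.576940536499023, 24.44708251953125) 67.0 [38.5  0.2] slope along rail -0.03958504046529245 -0.0019041198327017887
carr [35.2  0.1] ((80.75566101074219, 59.7691764831543), 67.39112854003906) far edge 75.3259180405874 f [-1.05672793 -4.02695422  5.48787214]
```

Call:
servo_tool(
  plan=[
    [0,0,0,-0.03,0,0,0.1],
    [0,0,0,-0.06,0,0,0.1],
    [0,0,0,-0.09,0,0,0.1],
    [0,0,0,-0.09,0,0,0.1],
  ],
)

```text
clock: 17.3
tool_pos: [0.4928, 0.2269, 0.0684]
ee_rot: [-0.0, 0.833, 0.554, 0.001]
wrist_force: [0.4, 1.2, 1.9]
finger_gap: 0.252
finger_force: 20.0
```

```bash
python3 cap.py
```

```text
clock 17.3 tcp [35.7  0.4] cap z 0.08349331099876121 (24.435056686401367, 24.43035125732422) 67.0 [35.4  0.7] slope along rail -0.033422723040538206 -0.0006423044861671237
carr [35.1  0. ] ((80.84573364257812, 59.80601119995117), 67.44200134277344) far edge 74.95359981812037 f [0.44179567 1.17354853 1.893932  ]
```

Call:
servo_tool(
  plan=[
    [0,0,0,0,0,0,0.3],
    [0,0,0,0,0,0,0.4],
    [0,0,0,0,0,0,0.5],
    [0,0,0,0,0,0,0.55],
    [0,0,0,0,0,0,0.55],
    [0,0,0,0,0,-0.2,0.55],
    [0,0,0,0,0,-0.6,0.55],
    [0,0,0,0,0,-1.1,0.55],
    [0,0,0,0,0,-1.6,0.55],
    [0,0,0,0,0,-2.0,0.55],
    [0,0,0,0,0,-2.0,0.55],
    [0,0,0,0,0,-2.0,0.55],
    [0,0,0,0,0,-2.0,0.55],
  ],
)

```text
clock: 18.65
tool_pos: [0.4918, 0.2256, 0.1676]
ee_rot: [-0.0, 0.833, 0.553, -0.001]
wrist_force: [-0.5, 0.0, -1.1]
finger_gap: 0.552
finger_force: 0.0
```

```bash
python3 cap.py; python3 - <<'E'
from h import *
im,d=env.camera('side'); a,_=env.camera('wrist')
f=lambda i,u,v,r:cv2.resize(i[v-r:v+r,u-r:u+r,::-1],(400,400),interpolation=cv2.INTER_CUBIC)
cv2.imwrite('pics/z4.png',np.hstack([f(a,315,190,110),f(im,325,248,45)]))
E
```

```text
clock 18.65 tcp [34.2  0.9] cap z 0.0832604100726218 (24.23504638671875, 23.47556495666504) 66.6 [33.9  0. ] slope along rail -0.0016121123857283375 0.0007640258439768153
carr [35.   0.1] ((79.77616882324219, 59.09163284301758), 67.18508911132812) far edge 74.72737011908099 f [-0.53230882  0.0067682  -1.1054753 ]
```

View pics/z4.png

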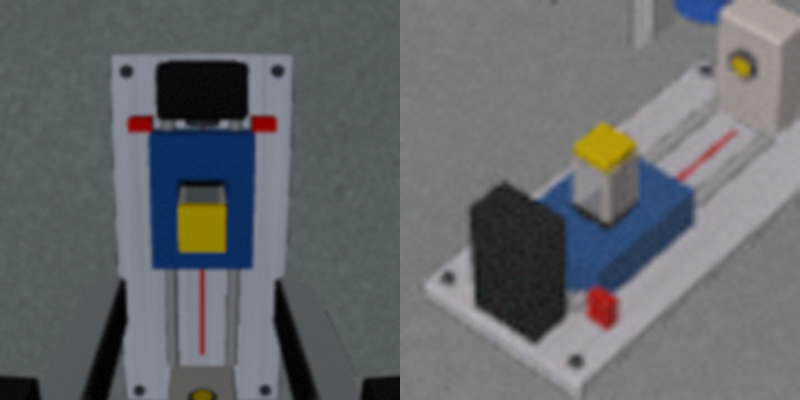

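The cell is upright and level in the well at x ≈ 34 mm, released, with its window towards the detector. The carriage is against the stops at 35 mm.

```bash
python3 -c "
from plant import env
print(env.sign_off())"
```

```text
the job is handed in; nothing more can be done
None
```

The job is handed in, with no verdict shown: the yellow-capped cell stands upright and released in the well at about 34 mm along the rail, and the carriage is against the red stops at 35.0 mm.

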